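Stow the knife sharpener in the push-to-open drawer

ROBOT

A 6-joint arm with a two-finger parallel gripper is mounted at the origin on the work surface. World frame = base frame: x ahead of the robot, y to its left, z up, the work surface at z = 0. Lengths are in m, angles in rad, forces in N, time in s.
With the tool pointing down it reaches from about 0.275 to 1 m from the base axis. Payload 8.4 kg.
Tool frame: the origin (TCP) lies on the centre line of the jaws, within the pads' length; the fingertips stand 17 mm ahead of it and the grasp point (between the pads) lies 2 mm behind it (bot.tcp_to_tips is the y of the fingertips in the tool frame, in m); y points along the fingers, z is the direction in which the jaws open and shut, and the axes are right-handed (so a half turn about y gives the same grasp; the last joint's range is limited). The gripper opens to 85 mm and grips with 20 to 120 N. Pads are 22 mm wide; open, the fingers measure 114 mm over their backs; the gripper's body (76 mm by 85 mm) begins 54 mm behind the grasp point. The pads swing forward as they close: fully open they stand 13 mm farther back than shut.
Start: joints at [-1.224, 0.353, 1.633, -0, 1.155, -0.002], TCP at [0.214, -0.587, 0.248] pointing down, gripper open.
Joint ranges: [-2.63, 2.63], [-0.92, 2.1], [0.06, 2.66], [-1.3, 4.44], [0, 2.69], [-3.02, 3.02]. Speed limits (rad/s): [2.22, 2.22, 2.79, 3.14, 3.14, 3.14].

INTERFACE

Orientations are given as a unit quaternion [x, y, z, w].
In Python, from workcell import bot, hand, kinematics, get_obs, vision, hand_in gives the robot as it stands. The module is installed in compiled form; this text tells all that it offers. Calls block until the motion is done:
- bot.reach(position, orientation): joint-space move of the TCP to a pose.
- bot.servo_line(position, ori=None, velocity=0.15): straight line of the TCP; ori=None keeps the orientation; velocity is the mean speed in m/s.
- bot.goto_joints(angles): joint-space move.
- hand.move_gripper(opening, strength=None): finger opening in m; strength is the grip in N (None keeps the last); returns when the fingers have stopped.
- bot.dwell(seconds).
- kinematics.solve_ik(position, orientation): joint angles nearest the present ones, or None.
- get_obs(): the state.
- vision.read_camera(name): name is "scene" or "top" or "wrist"; returns a dict with "frame" (420x560x3 uint8, red, green, blue), "intrinsics" (3x3 intrinsics, pixels), "view" (4x4, takes a point from world to camera coordinates). Camera axes: x right, y down, z forward; pixel columns grow to the right and rows downward; lengths in m; the calibration is good to about 2 mm. The wrist camera is an equidistant fisheye: a pixel r from the principal point sees the ray r / f radians off the axis. A picture is of the moment at which its call begins. There is no depth.
A pose or a line that the arm cannot do raises bot.IKError and nothing moves.
- hand_in(): hands the job in, once; it reports no verdict.
The state is a dict: "time_s": time; "joint_pos": joint angles; "joint_vel": joint speeds; "joint_efforts": joint torques, N m; "position": TCP position; "orientation": TCP orientation; "wrist_force": force on the tool from outside, world axes, zero at the start; "ft_torque": the same for the moment, N m; "gripper_width": finger opening in m.
Only numpy, scipy, OpenCV 4.12 (cv2) and the standard library are available. Lean on these libraries where they do the work, as an engineer would, in place of code of your own. Each camera call takes 0.05 s, during which the arm holds its last target.

TASK

Put the knife sharpener away in the steel drawer unit: its three blank fronts have no handles and open by a push, but only one is unlocked at the moment, so feel gently, without forcing the locked ones, which one gives, push it in until it releases and let it spring out. Lay the sharpener in that drawer on its base, then push the drawer in until it latches, so that it stays shut when you let go, and leave the other things where they stand.

Things in the scene. Friction and masses are not known exactly. Their poses are not given: they have to be found in the camera images.
- unit: Fixed steel drawer unit, 170 mm deep (x), 384 mm wide (y), 80 mm high, origin at the centre of its underside. Its three drawers, 124 mm apart, have plain white blank fronts on its -x side (facing the robot), 85 mm from the origin, all shut at the start. An interlock leaves one drawer free, another each time, and nothing shows which: locked ones yield 1 mm, then are rigid. Over 40 N on it spoils the job.
- drawer_left (a joint): How far the left (the unit's +y end) drawer is out, m: 0 shut and latched (to 0.5 mm), 0.13 fully out, -0.012 at its inner stop. If free, it starts to move in at a push of 5 N, releases 8 mm in; when let go it springs out by itself in about 1 s. To shut it push it (2 to 7 N) to the inner stop and let go: it returns to 0 and stays. If not pushed 8 mm past shut it springs out again.
- front_left (a point): Centre of the outer face of the left (the unit's +y end) drawer's front, moving with the drawer; axes parallel to the unit's. The front is 118 mm wide, 66 mm high (11 to 77 mm above the worktop), 12 mm thick, flush with the unit when shut. It slides out along the unit's -x; when out it still pushes outwards with 1 N.
- in_left (a point): Centre of the left (the unit's +y end) drawer's inner floor, 75 mm behind the front's outer face, 19 mm above the worktop, moving with the drawer; axes parallel to the unit's. Inside it is 127 mm long (x) and 106 mm wide (y); its walls are 45 mm high. When fully out, all of it lies clear of the unit's top.
- drawer_mid (a joint): How far the middle drawer is out, m: 0 shut and latched (to 0.5 mm), 0.13 fully out, -0.012 at its inner stop. If free, it starts to move in at a push of 5 N, releases 8 mm in; when let go it springs out by itself in about 1 s. To shut it push it (2 to 7 N) to the inner stop and let go: it returns to 0 and stays. If not pushed 8 mm past shut it springs out again.
- front_mid (a point): Centre of the outer face of the middle drawer's front, moving with the drawer; axes parallel to the unit's. The front is 118 mm wide, 66 mm high (11 to 77 mm above the worktop), 12 mm thick, flush with the unit when shut. It slides out along the unit's -x; when out it still pushes outwards with 1 N.
- in_mid (a point): Centre of the middle drawer's inner floor, 75 mm behind the front's outer face, 19 mm above the worktop, moving with the drawer; axes parallel to the unit's. Inside it is 127 mm long (x) and 106 mm wide (y); its walls are 45 mm high. When fully out, all of it lies clear of the unit's top.
- drawer_right (a joint): How far the right (the unit's -y end) drawer is out, m: 0 shut and latched (to 0.5 mm), 0.13 fully out, -0.012 at its inner stop. If free, it starts to move in at a push of 5 N, releases 8 mm in; when let go it springs out by itself in about 1 s. To shut it push it (2 to 7 N) to the inner stop and let go: it returns to 0 and stays. If not pushed 8 mm past shut it springs out again.
- front_right (a point): Centre of the outer face of the right (the unit's -y end) drawer's front, moving with the drawer; axes parallel to the unit's. The front is 118 mm wide, 66 mm high (11 to 77 mm above the worktop), 12 mm thick, flush with the unit when shut. It slides out along the unit's -x; when out it still pushes outwards with 1 N.
- in_right (a point): Centre of the right (the unit's -y end) drawer's inner floor, 75 mm behind the front's outer face, 19 mm above the worktop, moving with the drawer; axes parallel to the unit's. Inside it is 127 mm long (x) and 106 mm wide (y); its walls are 45 mm high. When fully out, all of it lies clear of the unit's top.
- sharpener_mid (a point): Hand-held knife sharpener, black plastic, 95 mm long (along its x), standing on its flat base on the worktop; 120 to 200 g. This point lies half-way along, 14 mm above its base. The handle, 26 mm wide (y) and 28 mm high, runs from 47 mm behind this point (-x) to 18 mm ahead of it; ahead of that is the head, 29 mm long, 34 mm wide and 40 mm high. z points up.
- mill: Bystander: wooden pepper mill, 137 mm high, 54 mm across; origin under its centre.
- tray: Bystander: open steel tray, 70 x 160 x 30 mm, on top of the drawer unit; origin under its centre.
- sauce: Bystander: yellow squeeze bottle, 170 mm high, 54 mm across; origin under its centre.
- spice: Bystander: glass spice jar with steel cap, 85 mm high, 50 mm across; origin under its centre.
- cup: Bystander: white mug, 90 mm high, 76 mm across; origin under its centre.
- sharpener: The same sharpener; origin at the centre of its underside, below sharpener_mid, same axes.

How it is judged:
On the way, in this order (a step that is already met when the one before it is completed fails the run):
1. one of the drawers has sprung open (value of joint any of drawer_left, drawer_mid, drawer_right above 0.1 m), for 0.2 s.
2. the sharpener lies on its base in the open drawer, let go (contact force between the fingers and sharpener below 0.05 N and ((x of sharpener_mid in the frame of in_left between -0.03 and 0.03 m and y of sharpener_mid in the frame of in_left between -0.045 and 0.045 m and z of sharpener_mid in the frame of in_left between 0.004 and 0.024 m and angle between sharpener_mid's own z axis and vertical below 0.2 rad and value of joint drawer_left above 0.05 m) or (x of sharpener_mid in the frame of in_mid between -0.03 and 0.03 m and y of sharpener_mid in the frame of in_mid between -0.045 and 0.045 m and z of sharpener_mid in the frame of in_mid between 0.004 and 0.024 m and angle between sharpener_mid's own z axis and vertical below 0.2 rad and value of joint drawer_mid above 0.05 m) or (x of sharpener_mid in the frame of in_right between -0.03 and 0.03 m and y of sharpener_mid in the frame of in_right between -0.045 and 0.045 m and z of sharpener_mid in the frame of in_right between 0.004 and 0.024 m and angle between sharpener_mid's own z axis and vertical below 0.2 rad and value of joint drawer_right above 0.05 m))), for 0.2 s.
At the end, for the whole second after the job is handed in: All three drawers stay shut and latched (within 4 mm of flush), and the sharpener lies on its base (within 0.2 rad) on the floor of one of the drawers, its middle within 30 mm lengthwise and 45 mm crosswise of the floor's centre, at rest (value of joint drawer_left between -0.004 and 0.004 m and value of joint drawer_mid between -0.004 and 0.004 m and value of joint drawer_right between -0.004 and 0.004 m and ((x of sharpener_mid in the frame of in_left between -0.03 and 0.03 m and y of sharpener_mid in the frame of in_left between -0.045 and 0.045 m and z of sharpener_mid in the frame of in_left between 0.004 and 0.024 m and angle between sharpener_mid's own z axis and vertical below 0.2 rad) or (x of sharpener_mid in the frame of in_mid between -0.03 and 0.03 m and y of sharpener_mid in the frame of in_mid between -0.045 and 0.045 m and z of sharpener_mid in the frame of in_mid between 0.004 and 0.024 m and angle between sharpener_mid's own z axis and vertical below 0.2 rad) or (x of sharpener_mid in the frame of in_right between -0.03 and 0.03 m and y of sharpener_mid in the frame of in_right between -0.045 and 0.045 m and z of sharpener_mid in the frame of in_right between 0.004 and 0.024 m and angle between sharpener_mid's own z axis and vertical below 0.2 rad)) and linear speed of sharpener below 0.02 m/s); the robot touches nothing.
It fails at once if the drawer unit is pushed with more than 40 N (contact force between the fingers and unit above 40 N).
It fails at once if a bystander is moved by more than 40 mm (distance of any of mill, tray, sauce, spice, cup from where it was at the start of the episode above 0.04 m).
It also fails if it takes over 72 s, if anything falls off the work surface, if the arm or the gripper's body presses on something with over 40 N, if the wrist force passes 120 N, or if a joint passes its speed limit or range.

## Working session

There is one attempt and no reset: what is moved stays moved. The work goes in short steps, each a Python script; the robot and the scene stay as the last script left them, time stands still between calls to the robot, and variables do not carry over. Pictures are saved under pics/ and viewed, and the job is handed in when it is done.

```bash
mkdir -p pics
python3 - <<'E'
from workcell import bot,hand,kinematics,get_obs,vision
import cv2,numpy as np
for n in ["scene","top","wrist"]:
    d=vision.read_camera(n); cv2.imwrite(f"pics/{n}0.png",d["frame"][:,:,::-1]); print(n,d["intrinsics"].tolist(),np.round(d["view"],4).tolist())
o=get_obs();print({k:np.round(v,3).tolist() for k,v in o.items()}, bot.tcp_to_tips)
E
```

```text
scene [[385.5457821440712, 0.0, 279.17120088974514], [0.0, 385.5457821440712, 204.0260832373943], [0.0, 0.0, 1.0]] [[0.1819, 0.9832, 0.0158, -0.0923], [0.7056, -0.1193, -0.6985, -0.3988], [-0.6849, 0.1382, -0.7155, 1.4632], [0.0, 0.0, 0.0, 1.0]]
top [[406.8290685569423, 0.0, 276.18191711214587], [0.0, 406.8290685569423, 207.53186099708688], [0.0, 0.0, 1.0]] [[0.019, -0.9998, 0.0001, -0.0403], [-0.986, -0.0187, -0.1658, 0.6052], [0.1658, 0.003, -0.9862, 1.0252], [0.0, 0.0, 0.0, 1.0]]
wrist [[325.19226210127806, 0.0, 280.1274209664051], [0.0, 325.19226210127806, 207.3738683381938], [0.0, 0.0, 1.0]] [[0.3411, -0.94, -0.0013, -0.6248], [-0.8901, -0.3234, 0.3212, -0.0415], [-0.3023, -0.1084, -0.947, 0.3811], [0.0, 0.0, 0.0, 1.0]]
{'time_s': 0.15, 'joint_pos': [-1.224, 0.354, 1.634, -0.0, 1.155, -0.002], 'joint_vel': [-0.001, -0.001, -0.002, -0.002, -0.001, 0.001], 'joint_efforts': [0.003, -60.563, -34.234, 0.0, 0.006, 0.0], 'position': [0.213, -0.587, 0.248], 'orientation': [-0.123, 0.697, -0.696, 0.123], 'wrist_force': [-0.17, 0.787, 0.4], 'ft_torque': [-0.006, 0.004, -0.019], 'gripper_width': 0.085} 0.017
```

View pics/scene0.png

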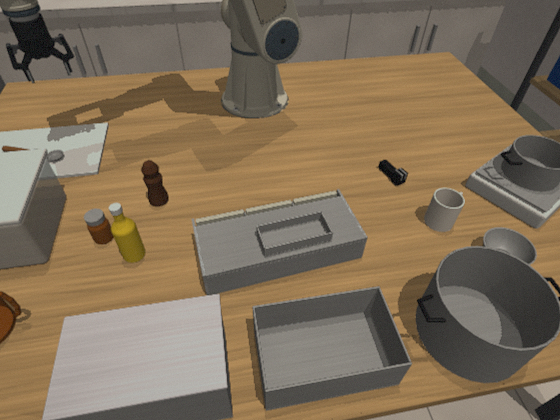

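View pics/top0.png

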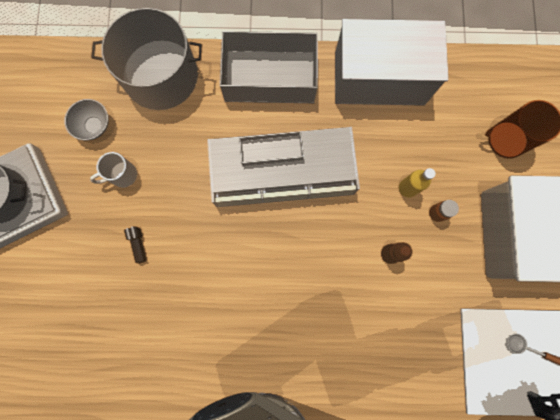

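View pics/wrist0.png

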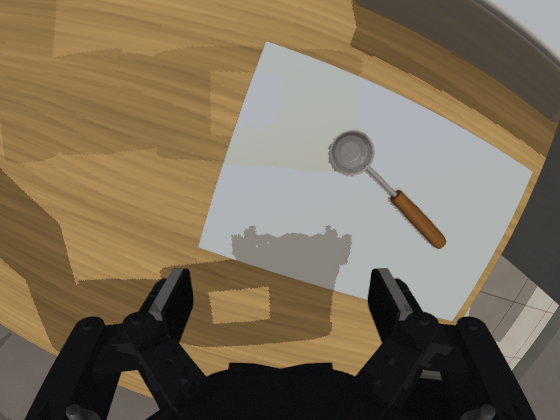

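The scene view shows the unit at about (280,240), with the tray on it, and the black sharpener at (392,172). In the top view the unit's corners are near (209,138), (353,129), (358,188) and (215,202), and the sharpener is at (136,245). Next I zoom in and measure.

```bash
cat > h.py <<'E'
from workcell import bot,hand,kinematics,get_obs,vision,hand_in
import cv2,numpy as np
from scipy.spatial.transform import Rotation as R
def ray(d,p,fish=False):
    K=d["intrinsics"];V=np.array(d["view"]);x=(p[0]-K[0,2])/K[0,0];y=(p[1]-K[1,2])/K[1,1]
    if fish:
        r=np.hypot(x,y);v=np.array([x/r*np.sin(r),y/r*np.sin(r),np.cos(r)]) if r>1e-9 else np.array([0,0,1.])
    else: v=np.array([x,y,1.])
    Rm=V[:3,:3];v=Rm.T@v
    return -Rm.T@V[:3,3],v/np.linalg.norm(v)
def onz(d,p,z,fish=False):
    c,v=ray(d,p,fish);return c+v*(z-c[2])/v[2]
def tri(r1,r2):
    (c1,v1),(c2,v2)=r1,r2
    s=np.linalg.lstsq(np.c_[v1,-v2],c2-c1,rcond=None)[0]
    a,b=c1+v1*s[0],c2+v2*s[1];return (a+b)/2,np.linalg.norm(a-b)
def proj(d,P):
    q=np.array(d["view"])@np.r_[P,1];q=d["intrinsics"]@q[:3];return q[:2]/q[2]
def save(n,im): cv2.imwrite(f"pics/{n}.png",im[:,:,::-1])
E
python3 - <<'E'
from h import *
t=vision.read_camera("top");s=vision.read_camera("scene")
np.save("t0.npy",t,allow_pickle=True);np.save("s0.npy",s,allow_pickle=True)
a=cv2.resize(t["frame"][120:210,200:365],None,fx=4.8,fy=4.8,interpolation=cv2.INTER_CUBIC);save("tu",a)
a=cv2.resize(s["frame"][180:300,185:375],None,fx=4,fy=4,interpolation=cv2.INTER_CUBIC);save("su",a)
b=cv2.resize(t["frame"][215:275,110:165],None,fx=7,fy=7,interpolation=cv2.INTER_CUBIC)
c=cv2.resize(s["frame"][150:195,370:415],None,fx=8,fy=8,interpolation=cv2.INTER_CUBIC)
m=np.zeros((420,385+360,3),np.uint8);m[:420,:385]=b;m[:360,385:]=c;save("sh",m)
for n,d,box in(("t",t,(215,275,110,165)),("s",s,(150,195,370,415))):
    g=d["frame"][box[0]:box[1],box[2]:box[3]].max(2)<75
    cs,_=cv2.findContours(g.astype(np.uint8),0,2);c=max(cs,key=cv2.contourArea)
    (x,y),wh,an=cv2.minAreaRect(c);print(n,x+box[2],y+box[0],wh,an,cv2.contourArea(c), onz(d,(x+box[2],y+box[0]),.015))
    print([ (onz(d,q+np.array([box[2],box[0]]),0.0)[:2]).round(3).tolist() for q in cv2.boxPoints(((x,y),wh,an))])
E
```

```text
t 137.2800006866455 244.54000091552734 (35.68764877319336, 11.448668479919434) 79.69515228271484 285.5 [0.50375091 0.3431732  0.015     ]
[[0.55, 0.376], [0.556, 0.345], [0.461, 0.321], [0.454, 0.351]]
s 392.0 171.5 (30.405588150024414, 14.849242210388184) 45.0 317.0 [0.50003274 0.34571294 0.015     ]
[[0.451, 0.316], [0.407, 0.368], [0.516, 0.394], [0.555, 0.344]]
```

View pics/tu.png

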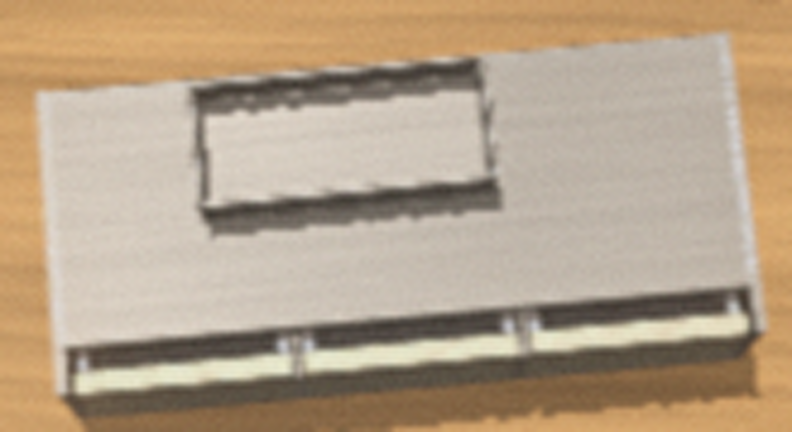

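View pics/su.png

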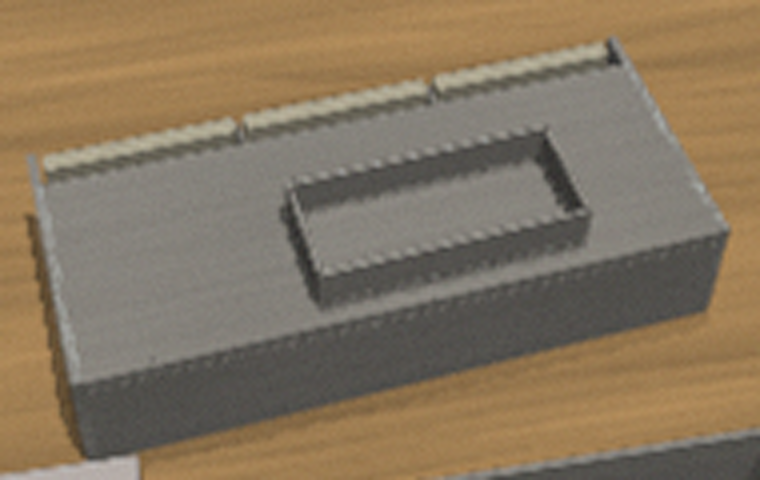

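View pics/sh.png

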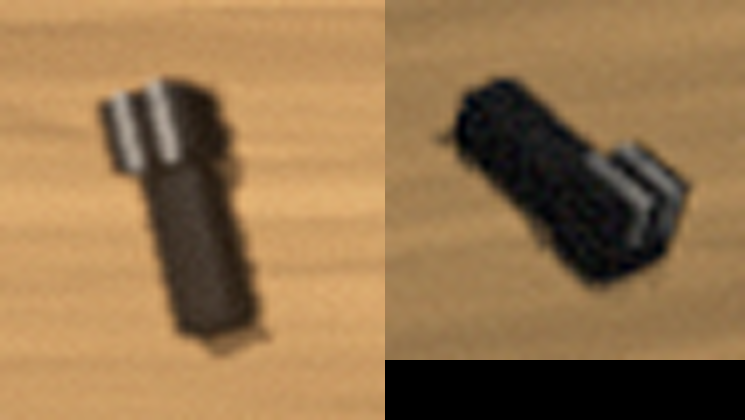

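In the crops, the unit's four top corners and the three white front tops are clear in both views. The sharpener's head, with two silver slots, points to about +x and slightly +y. Now I triangulate the corners.

Run:
```python
from h import *
t=np.load("t0.npy",allow_pickle=True).item();s=np.load("s0.npy",allow_pickle=True).item()
def u(p,k,o): return ((p[0]+.5)/k-.5+o[0],(p[1]+.5)/k-.5+o[1])
T=[(38,93),(730,35),(762,330),(60,395)];S=[(727,232),(75,383),(33,158),(613,40)]
T=[u(p,4.8,(200,120)) for p in T];S=[u(p,4,(185,180)) for p in S]
P=[]
for a,b,n in zip(T,S,["+y back","-y back","-y front","+y front"]):
    p,e=tri(ray(t,a),ray(s,b));print(n,p.round(4),round(e,4),"t@.08",onz(t,a,.08)[:2].round(4),"s@.08",onz(s,b,.08)[:2].round(4));P.append((onz(t,a,.08)+onz(s,b,.08))/2)
P=np.array(P)
print("w",np.linalg.norm(P[0]-P[1]),np.linalg.norm(P[3]-P[2]),"d",np.linalg.norm(P[0]-P[3]),np.linalg.norm(P[1]-P[2]))
y=P[0]+P[3]-P[1]-P[2];print("c",P.mean(0),"yaw",np.arctan2(-y[0],y[1]))
# sharpener features: crops
ts=lambda p:u(p,7,(110,215)); ss=lambda p:u((p[0]-385,p[1]),8,(370,150))
for n,a,b in [("headtop +y+x",(100,103),(690,187)),("headtop -y +x",(185,80),(632,145)),("slot mid front",(128,95),(665,165))]:
    p,e=tri(ray(t,ts(a)),ray(s,ss(b)));print(n,p.round(4),round(e,4))
```

```text
+y back [0.7808 0.1548 0.0803] 0.0027 t@.08 [0.7813 0.1562] s@.08 [0.7805 0.1535]
-y back [ 0.8214 -0.2234  0.0821] 0.0035 t@.08 [ 0.8221 -0.2255] s@.08 [ 0.8202 -0.2219]
-y front [ 0.6553 -0.2399  0.0803] 0.0017 t@.08 [ 0.6553 -0.2408] s@.08 [ 0.6552 -0.2391]
+y front [0.6126 0.1359 0.0786] 0.0016 t@.08 [0.6125 0.1365] s@.08 [0.6139 0.1345]
w 0.3806926968307266 0.3777706424039168 d 0.16884514196017747 0.16669275428691188
c [ 0.71765421 -0.04332614  0.08      ] yaw 0.10872286344962613
headtop +y+x [0.5412 0.3718 0.0412] 0.0018
headtop -y +x [0.5484 0.3342 0.0712] 0.0066
slot mid front [0.5431 0.357  0.0552] 0.0005
```

```bash
cat >> h.py <<'E'
UC=np.array([0.7177,-0.0433]);YAW=0.108
ux=np.array([np.cos(YAW),np.sin(YAW),0]);uy=np.array([-np.sin(YAW),np.cos(YAW),0])
def U(x,y,z): return np.r_[UC,0]+ux*x+uy*y+np.array([0,0,z])
def down(yaw,tilt=0):
    # tool y down, z (jaw) = left of heading yaw ; tilt>0 leans the tips toward the heading
    x=np.array([np.cos(yaw),np.sin(yaw),0]);l=np.array([-np.sin(yaw),np.cos(yaw),0])
    y=np.cos(tilt)*np.array([0,0,-1.])+np.sin(tilt)*x
    return R.from_matrix(np.c_[np.cross(y,l),y,l]).as_quat()
def st():
    o=get_obs();print(round(o["time_s"],2),o["position"].round(4) if hasattr(o["position"],"round") else np.round(o["position"],4),"F",np.round(o["wrist_force"],1),"g",round(float(o["gripper_width"]),4));return o
E
python3 - <<'E'
from h import *
t=np.load("t0.npy",allow_pickle=True).item()
o=get_obs();print(R.from_quat(o["orientation"]).as_matrix().round(2))
w=vision.read_camera("wrist");V=w["view"];c=-V[:3,:3].T@V[:3,3];M=R.from_quat(o["orientation"]).as_matrix()
print("cam in tool",M.T@(c-o["position"]),"axis",M.T@V[2,:3])
for n,p in dict(mill=(388,256),spice=(437,213),sauce=(408,190),cup=(113,180)).items(): print(n,onz(t,p,0)[:2].round(3))
for n,y in (("r",-.124),("m",0),("l",.124)):
    for P in (U(-.13,y,.2),U(-.11,y,.06),U(-.28,y,.06)):
        print(n,P.round(3),kinematics.solve_ik(P,down(YAW)),kinematics.solve_ik(P,down(YAW+np.pi)) is not None)
E
```

```text
[[-0.94 -0.    0.34]
 [-0.34  0.   -0.94]
 [-0.   -1.   -0.  ]]
cam in tool [-0.08258673 -0.12577143  0.00064678] axis [ 3.21206345e-01  9.47009200e-01 -2.44587489e-04]
mill [ 0.487 -0.335]
spice [ 0.607 -0.473]
sauce [ 0.671 -0.395]
cup [0.684 0.43 ]
r [ 0.602 -0.181  0.2  ] [-2.93909968e-01  4.05388445e-01  1.67043597e+00 -4.44089210e-16
  1.06576823e+00 -1.97270629e+00] True
r [ 0.622 -0.178  0.06 ] [-2.81813829e-01  6.01463678e-01  1.70995400e+00 -4.44089210e-16
  8.30174976e-01 -1.96061016e+00] True
r [ 0.453 -0.197  0.06 ] [-4.13043286e-01  4.26868464e-01  2.05108338e+00 -4.44089210e-16
  6.63640811e-01 -2.09183961e+00] True
m [ 0.588 -0.057  0.2  ] [-9.96256715e-02  3.51088026e-01  1.75320497e+00 -4.44089210e-16
  1.03729966e+00 -1.77842200e+00] True
m [ 0.608 -0.055  0.06 ] [-9.28762017e-02  5.59204539e-01  1.79367682e+00 -4.44089210e-16
  7.88711295e-01 -1.77167253e+00] True
m [ 0.439 -0.073  0.06 ] [-1.69090509e-01  3.73802600e-01  2.15147311e+00 -4.44089210e-16
  6.16316940e-01 -1.84788684e+00] True
l [0.575 0.066 0.2  ] [ 1.11612770e-01  3.32929343e-01  1.78013284e+00 -4.44089210e-16
  1.02853047e+00 -1.56718356e+00] True
l [0.595 0.068 0.06 ] [ 1.11492115e-01  5.45351031e-01  1.82098743e+00 -4.44089210e-16
  7.75254194e-01 -1.56730421e+00] True
l [0.426 0.05  0.06 ] [ 1.12876379e-01  3.55596129e-01  2.18540844e+00 -4.44089210e-16
  6.00588086e-01 -1.56591995e+00] True
```

Run:
```python
from h import *
hand.move_gripper(0.0,20);st()
bot.reach(U(-.14,-.124,.2),down(YAW));st()
bot.servo_line(U(-.12,-.124,.055));o=st()
d=vision.read_camera("wrist");save("w1",d["frame"])
s=vision.read_camera("scene");save("s1",cv2.resize(s["frame"][150:300,185:375],None,fx=4,fy=4))
```

```text
1.07 [ 0.2136 -0.5874  0.2483] F [ 0.6 -0.6  0.8] g 0.0001
3.08 [ 0.5918 -0.1823  0.2001] F [ 0.3  0.  -0.4] g 0.0002
4.2 [ 0.6123 -0.1798  0.0559] F [-0.3 -0.2  0.6] g 0.0002
```

View pics/w1.png

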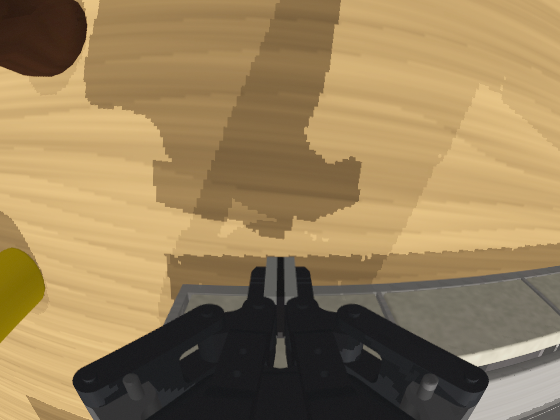

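View pics/s1.png

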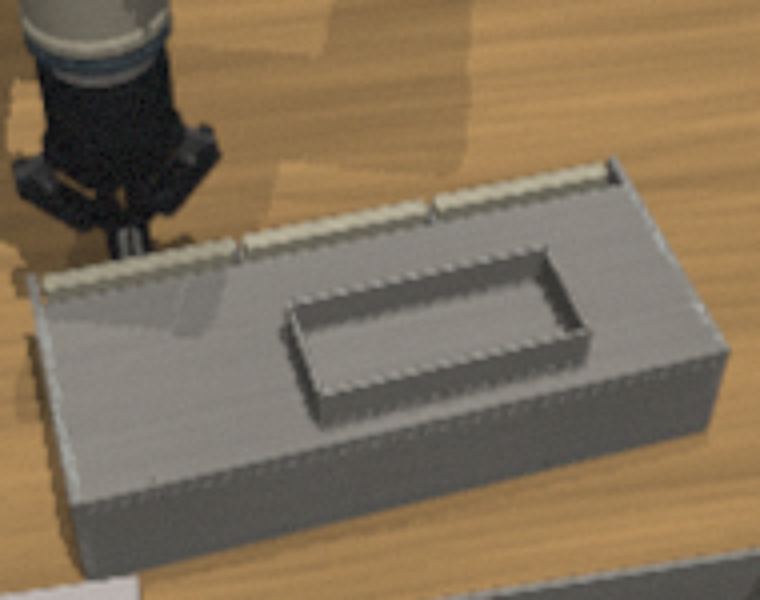

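Run:
```python
from h import *
o=get_obs();M=R.from_quat(o["orientation"]).as_matrix();print(M.round(2),o["joint_pos"])
V=vision.read_camera("wrist")["view"];c=-V[:3,:3].T@V[:3,3];print(c, o["position"],V[2,:3])
```

```text
[[ 0.99  0.   -0.11]
 [ 0.11 -0.    0.99]
 [ 0.   -1.   -0.  ]] [-2.87876461e-01  5.96021477e-01  1.73281553e+00  1.10186861e-05
  8.10944490e-01 -1.96655552e+00]
[ 0.52941458 -0.18939271  0.18176457] [ 0.61239234 -0.17976327  0.05613318] [ 0.32317928  0.03441951 -0.94571161]
```

The camera sits on the robot's side of the tool, with image-down pointing to +x. The shut fingers at (280,260) stand just in front of the right-hand front. I probe it in small steps.

```bash
cat >> h.py <<'E'
def fx(n=3):
    f=[]
    for _ in range(n): bot.dwell(0.02); f.append(-np.dot(get_obs()["wrist_force"],ux))
    return float(np.mean(f))
def probe(y,z=.055,x0=-.105,x1=-.075,fstop=10,step=.0005):
    bot.servo_line(U(x0,y,z),velocity=.08);b=fx(5);x=x0;log=[];hit=None
    while x<x1:
        x+=step if hit else .001; bot.servo_line(U(x,y,z),velocity=.02)
        f=fx(2)-b
        ax=np.dot(np.array(get_obs()["position"])-U(0,0,0),ux);log.append((round(x*1e3,1),round(ax*1e3,1),round(f,1)))
        if f>1.5 and hit is None: hit=x
        if f>fstop or (hit and x>hit+.004): break
    print("base",round(b,2),log[-14:],"hit",hit);return x,f,hit
E
python3 - <<'E'
from h import *
x,f,h=probe(-.124);st()
if f>10: bot.servo_line(U(-.125,-.124,.055),velocity=.08);st()
E
```

```text
base 0.54 [(-102.0, np.float64(-101.9), -0.4), (-101.0, np.float64(-101.0), -0.7), (-100.0, np.float64(-100.0), -0.8), (-99.0, np.float64(-98.9), -0.6), (-98.0, np.float64(-98.3), 1.0), (-97.0, np.float64(-97.4), 3.4), (-96.5, np.float64(-97.0), 5.6), (-96.0, np.float64(-96.6), 5.2), (-95.5, np.float64(-96.3), 6.4), (-95.0, np.float64(-96.1), 6.5), (-94.5, np.float64(-95.9), 8.2), (-94.0, np.float64(-95.7), 8.8), (-93.5, np.float64(-95.5), 9.9), (-93.0, np.float64(-95.5), 11.2)] hit -0.09699999999999999
9.31 [ 0.6361 -0.1766  0.0544] F [-11.3  -1.4   4.3] g -0.0001
9.86 [ 0.6076 -0.1802  0.0554] F [ 0.  -0.3 -0.4] g -0.0001
```

Run:
```python
from h import *
bot.servo_line(U(-.125,0,.055),velocity=.2)
x,f,h=probe(0,x0=-.101);st()
if f>10: bot.servo_line(U(-.125,0,.055),velocity=.08);st()
```

```text
base 0.19 [(-100.0, np.float64(-100.1), -0.3), (-99.0, np.float64(-99.0), -0.4), (-98.0, np.float64(-98.5), 2.5), (-97.5, np.float64(-98.0), 4.6), (-97.0, np.float64(-97.4), 4.5), (-96.5, np.float64(-97.0), 5.3), (-96.0, np.float64(-96.7), 6.1), (-95.5, np.float64(-96.5), 6.8), (-95.0, np.float64(-96.3), 8.2), (-94.5, np.float64(-96.2), 9.4), (-94.0, np.float64(-96.1), 10.5)] hit -0.098
14.28 [ 0.6221 -0.0535  0.0544] F [-10.5  -1.    3.7] g 0.0002
14.81 [ 0.5944 -0.0569  0.0554] F [ 0.7 -0.7 -0.5] g 0.0001
```

The right and middle fronts both stiffen towards 10 N after about 1–2 mm. Next is the left one.

Run:
```python
from h import *
bot.servo_line(U(-.125,.124,.055),velocity=.2)
x,f,h=probe(.124,x0=-.101);st()
if f>10: bot.servo_line(U(-.125,.124,.055),velocity=.08);st()
```

```text
base 0.47 [(-100.0, np.float64(-100.1), -0.8), (-99.0, np.float64(-99.1), -0.1), (-98.0, np.float64(-98.6), 3.8), (-97.5, np.float64(-98.0), 4.8), (-97.0, np.float64(-97.4), 5.0), (-96.5, np.float64(-96.9), 4.4), (-96.0, np.float64(-96.4), 5.0), (-95.5, np.float64(-95.9), 4.2), (-95.0, np.float64(-95.5), 4.9), (-94.5, np.float64(-95.0), 4.6), (-94.0, np.float64(-94.5), 5.5), (-93.5, np.float64(-94.0), 5.3)] hit -0.098
19.51 [0.6109 0.0699 0.0548] F [-5.5 -0.1  0.8] g 0.0001
```

The left front stays at 5 N while it moves, so it is the free one. I push it past release and then retreat.

Run:
```python
from h import *
for x in (-.091,-.0895,-.0885,-.0875):
    bot.servo_line(U(x,.124,.055),velocity=.02);f=fx(2);print(x,round(f,1),np.dot(get_obs()["position"]-U(0,0,0),ux).round(4))
    if f>14: break
bot.servo_line(U(-.26,.124,.055),velocity=.25);st()
bot.servo_line(U(-.275,.124,.2),velocity=.3);st()
s=vision.read_camera("top");save("t2",s["frame"])
```

```text
-0.091 5.0 -0.0913
-0.0895 5.1 -0.0898
-0.0885 5.3 -0.0888
-0.0875 5.3 -0.0878
21.51 [0.4486 0.0523 0.0557] F [ 0.4 -0.2  0.3] g -0.0001
22.14 [0.4323 0.0505 0.2006] F [-0.4 -0.4 -0.4] g 0.0001
```

View pics/t2.png

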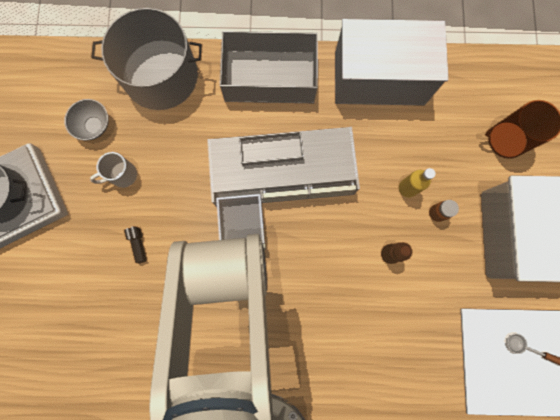

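The top view shows the left drawer out, at about (240,225). Now I look at the sharpener with the wrist camera from two places.

Run:
```python
from h import *
hand.move_gripper(0.06)
q=down(.25)
ims=[]
for i,P in enumerate([(.45,.345,.2),(.47,.30,.2)]):
    (bot.reach if i==0 else (lambda p,q:bot.servo_line(p,velocity=.15)))(np.array(P),q);bot.dwell(.15);st()
    d=vision.read_camera("wrist");np.save(f"wr{i}.npy",d,allow_pickle=True);save(f"wr{i}",d["frame"])
```

```text
24.07 [0.4504 0.3437 0.2001] F [-0.1 -0.1  0.7] g 0.0601
24.75 [0.4698 0.3006 0.2   ] F [ 0.2 -0.3  0.3] g 0.0601
```

View pics/wr0.png

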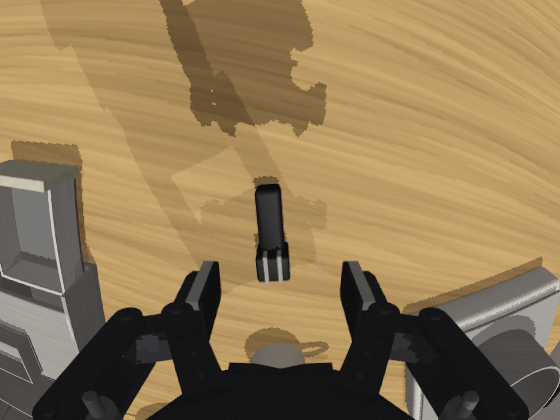

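View pics/wr1.png

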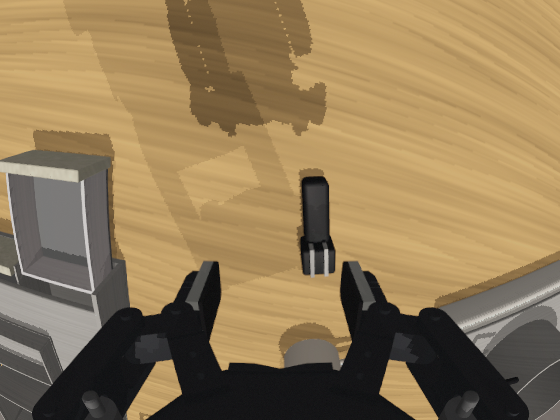

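In wr0 the sharpener is at (270,232), in wr1 at (317,225), with the head at the bottom (+x). The open drawer is on the left in both.

Run:
```python
from h import *
m=np.zeros((600,800,3),np.uint8)
for i,(x0,y0) in enumerate([(240,170),(285,165)]):
    d=np.load(f"wr{i}.npy",allow_pickle=True).item()
    m[:,i*400:i*400+320]=cv2.resize(d["frame"][y0:y0+120,x0:x0+64],(320,600),interpolation=cv2.INTER_CUBIC)
save("wz",m)
```

```text
(no output)
```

View pics/wz.png

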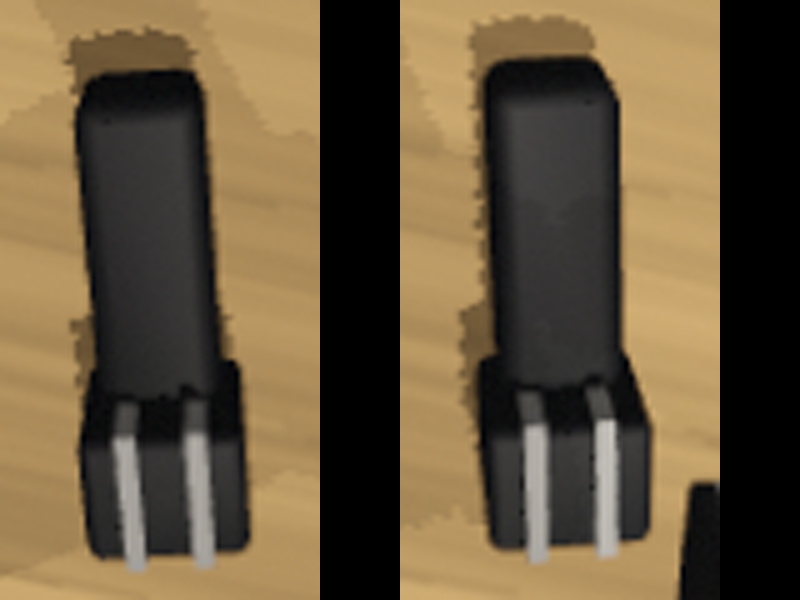

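Run:
```python
from h import *
d0=np.load("wr0.npy",allow_pickle=True).item();d1=np.load("wr1.npy",allow_pickle=True).item()
f0=lambda p:((p[0]+.5)/5-.5+240,(p[1]+.5)/5-.5+170); f1=lambda p:((p[0]-400+.5)/5-.5+285,(p[1]+.5)/5-.5+165)
P={}
for n,a,b in [("slotL rear",(124,436),(535,425)),("slotR rear",(196,432),(604,420)),("slotL front",(137,570),(538,562)),("slotR front",(204,566),(608,556)),("tail top L",(103,120),(505,102)),("tail top R",(188,118),(595,100))]:
    p,e=tri(ray(d0,f0(a),True),ray(d1,f1(b),True));P[n]=p;print(n,p.round(4),round(e,4))
# planes with checks
def mid(pts,z): return np.mean([ (onz(d0,f0(a),z,True)+onz(d1,f1(b),z,True))/2 for a,b in pts],0)
H=mid([((124,436),(535,425)),((196,432),(604,420))],.04);F=mid([((137,570),(538,562)),((204,566),(608,556))],.04);T=mid([((103,120),(505,102)),((188,118),(595,100))],.028)
print("rear head",H,"front head",F,"tail",T,"lens",np.linalg.norm((F-H)[:2]),np.linalg.norm((H-T)[:2]))
v=(F-T)[:2];print("yaw",np.arctan2(v[1],v[0]),"mid est from H,F",H[:2]-.018*v/np.linalg.norm(v),F[:2]-.0475*v/np.linalg.norm(v))
# tail-handle edges at z=.014 width check
```

```text
slotL rear [0.5182 0.344  0.0406] 0.0003
slotR rear [0.5156 0.358  0.0369] 0.0002
slotL front [0.5482 0.3537 0.0404] 0.0003
slotR front [0.5417 0.3663 0.044 ] 0.0003
tail top L [0.4654 0.3256 0.0074] 0.0009
tail top R [0.4588 0.3419 0.0143] 0.0008
rear head [0.5163019  0.35078276 0.04      ] front head [0.54620525 0.36049399 0.04      ] tail [0.45756447 0.33206513 0.028     ] lens 0.031440706709584404 0.06164767650351415
yaw 0.3103558169370831 mid est from H,F [0.49916185 0.34528561] [0.50097456 0.34598761]
```

Two-view heights for the head edges come out at 37–44 mm against the expected 40. The head is 31 mm long (29 given), and the mid-point estimates agree within 2 mm and with the top and scene views. The rounded tail edge triangulated poorly, so I don't use it. Now I grasp at the middle, yaw 0.31.

Run:
```python
from h import *
q=down(.31);p=np.array([.5,.3455,.022])
bot.reach(p+[0,0,.1],q)
bot.servo_line(p,velocity=.15);st()
hand.move_gripper(0.0,40);st()
bot.servo_line(p+[0,0,.13],velocity=.2);st()
q=down(YAW)
bot.reach(U(-.14,.124,.152),q);bot.dwell(.15);st()
d=vision.read_camera("wrist");np.save("wr3.npy",d,allow_pickle=True);save("wr3",d["frame"])
d=vision.read_camera("scene");save("s3",cv2.resize(d["frame"][120:300,185:435],None,fx=3.2,fy=3.2))
```

```text
26.08 [0.5007 0.3458 0.0232] F [ 1.  -0.3  0.6] g 0.0601
26.49 [0.5006 0.3459 0.0231] F [-1.  -1.4  6.2] g 0.0251
27.29 [0.4993 0.345  0.151 ] F [-0.3 -0.4 -2.6] g 0.0252
28.55 [0.5651 0.0662 0.1519] F [ 1.2  0.8 -1.3] g 0.0253
```

View pics/wr3.png

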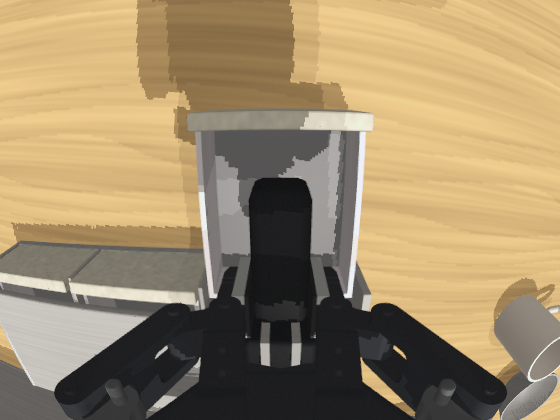

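View pics/s3.png

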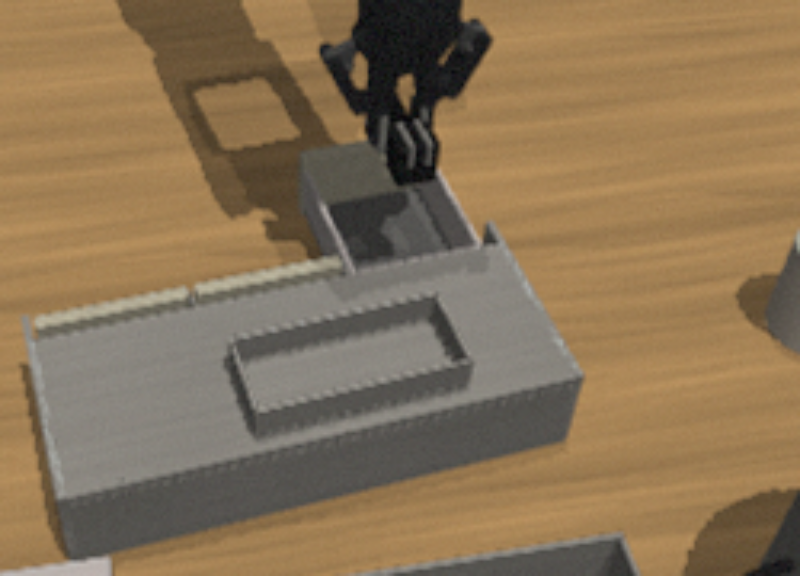

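The sharpener hangs level between the fingers, above the open drawer. The front's top outer corners are at about (188,115) and (373,114) in wr3. I check them against the expected position.

Run:
```python
from h import *
d=np.load("wr3.npy",allow_pickle=True).item();d1=np.load("wr1.npy",allow_pickle=True).item();d0=np.load("wr0.npy",allow_pickle=True).item()
im=cv2.resize(d["frame"][95:215,170:390],None,fx=3.6,fy=4,interpolation=cv2.INTER_CUBIC);save("wz3",im)
im=np.zeros((600,800,3),np.uint8)
im[:,:400]=cv2.resize(d1["frame"][130:230,0:130],(400,600));im[:,400:]=cv2.resize(d0["frame"][130:230,0:130],(400,600));save("wz1",im)
for p in [(188,117),(373,114)]:
    w=onz(d,p,.077,True);r=w-U(0,0,0);print(w.round(4),"unit",r@ux,r@uy)
print("expect",-.215,.124-.059,.124+.059)
```

```text
[4.974e-01 1.000e-04 7.700e-02] unit -0.21435755212949642 0.06688026124303162
[0.4829 0.1149 0.077 ] unit -0.2164090407899818 0.18260295033840565
expect -0.215 0.065 0.183
```

View pics/wz3.png

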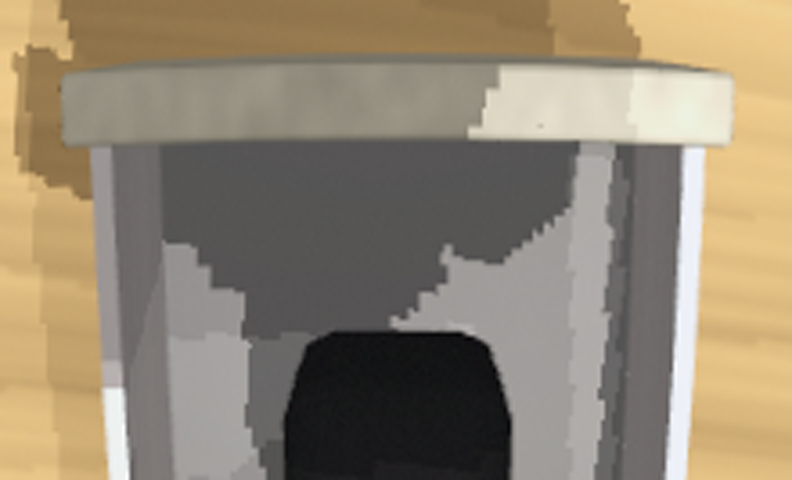

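View pics/wz1.png

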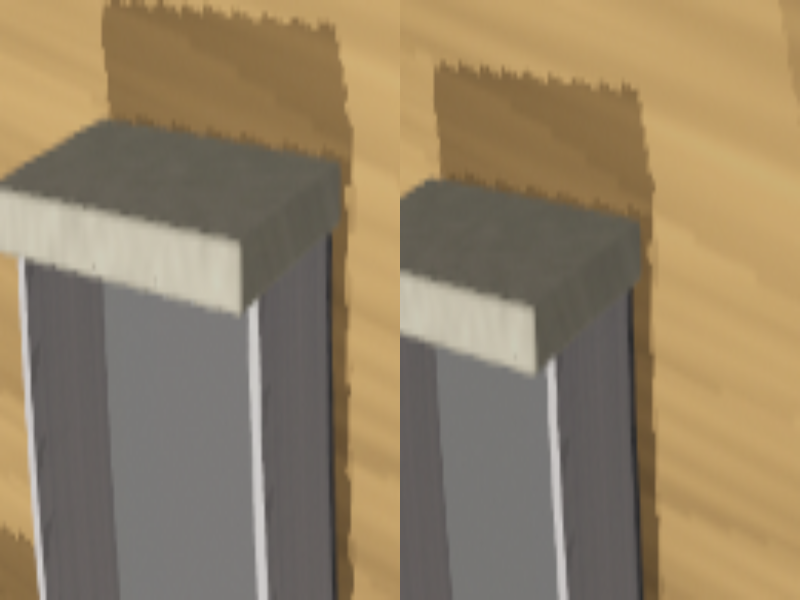

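Run:
```python
from h import *
d=np.load("wr3.npy",allow_pickle=True).item();d1=np.load("wr1.npy",allow_pickle=True).item();d0=np.load("wr0.npy",allow_pickle=True).item()
for n,dd,b in(("wr1",d1,(78,169.7)),("wr0",d0,(43.5,180.8))):
    p,e=tri(ray(d,(374.,113.3),True),ray(dd,b,True));r=p-U(0,0,0);print(n,"corner",p.round(4),"err",round(e,4),"unit",r@ux,r@uy)
z0=.042+.0015  # TCP height with base on floor (grasped 23.1 mm above base)
bot.servo_line(U(-.14,.124,.06),velocity=.15);b=get_obs()["wrist_force"][2]
z=.06
while z>.037:
    z-=.001;bot.servo_line(U(-.14,.124,z),velocity=.03);f=get_obs()["wrist_force"][2]-b
    if z<.046: print(round(z,4),round(f,1),np.round(get_obs()["position"][2],4))
    if f>3: break
```

```text
wr1 corner [0.4822 0.1157 0.0761] err 0.0004 unit -0.2170380958156106 0.1834412668328467
wr0 corner [0.4822 0.1157 0.0761] err 0.0002 unit -0.2169624008092325 0.1834881267144494
0.046 1.4 0.0459
0.045 0.4 0.045
0.044 1.0 0.0439
0.043 0.3 0.0429
0.042 1.6 0.0421
0.041 11.1 0.042
```

The drawer corner triangulates to z = 76 mm (77 expected). Contact came at TCP z = 0.042, which puts the floor at 19 mm, as given. I release and lift.

Run:
```python
from h import *
bot.servo_line(U(-.14,.124,.043),velocity=.05)
hand.move_gripper(0.05);st()
bot.servo_line(U(-.14,.124,.15),velocity=.15);st()
bot.servo_line(U(-.2,.124,.2),velocity=.2)
bot.dwell(.3)
d=vision.read_camera("wrist");save("wr4",d["frame"]);np.save("wr4.npy",d,allow_pickle=True)
```

```text
34.77 [0.5651 0.0649 0.0429] F [-0.6 -0.4 -0.5] g 0.05
35.64 [0.5646 0.0648 0.1493] F [ 0.4 -0.5  0. ] g 0.0502
```

View pics/wr4.png

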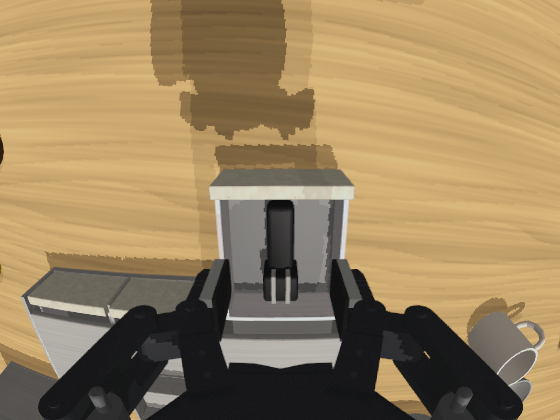

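The sharpener lies on its base, centred in the drawer, between (281,203) and (281,300). Next I check the numbers and shut the drawer gently.

Run:
```python
from h import *
d=np.load("wr4.npy",allow_pickle=True).item()
for n,p,z in(("head front",(281,302),.059),("head rear top",(281,277),.059)):
    r=onz(d,p,z,True)-U(-.14,.124,0);print(n,"rel in_left",(r@ux).round(4),(r@uy).round(4))
hand.move_gripper(0.0,20)
bot.servo_line(U(-.26,.124,.2),velocity=.25)
bot.servo_line(U(-.26,.124,.055),velocity=.25);b=fx(4)
bot.servo_line(U(-.226,.124,.055),velocity=.04);print("contact",round(fx(2)-b,1))
for x in np.arange(-.216,-.099,.01):
    bot.servo_line(U(x,.124,.055),velocity=.06);f=-np.dot(get_obs()["wrist_force"],ux)-b
    if f>14: print("high",x,f);break
print(x,round(f,1))
if f<14:
    while x<-.082:
        x+=.001;bot.servo_line(U(x,.124,.055),velocity=.03);f=fx(2)-b
        print(round(x,4),round(f,1),np.dot(get_obs()["position"]-U(0,0,0),ux).round(4))
        if f>9.5: break
st()
d=vision.read_camera("top");save("t5",d["frame"])
```

```text
head front rel in_left 0.0466 0.0001
head rear top rel in_left 0.0173 0.0001
contact 1.5
-0.1059999999999999 4.7
-0.105 5.1 -0.1065
-0.104 6.3 -0.1055
-0.103 6.4 -0.1046
-0.102 6.1 -0.1036
-0.101 5.7 -0.1026
-0.1 6.2 -0.1016
-0.099 6.2 -0.1006
-0.098 6.8 -0.0997
-0.097 7.2 -0.0987
-0.096 6.2 -0.0977
-0.095 6.9 -0.0968
-0.094 7.1 -0.0958
-0.093 7.2 -0.0949
-0.092 6.8 -0.0939
-0.091 4.6 -0.0924
-0.09 6.2 -0.0914
-0.089 5.2 -0.0903
-0.088 5.6 -0.0896
-0.087 7.9 -0.0891
-0.086 6.3 -0.0876
-0.085 5.9 -0.0865
-0.084 7.8 -0.0859
-0.083 10.8 -0.0859
49.61 [0.619  0.071  0.0549] F [-10.5   0.4  13.9] g -0.0002
```

The inner stop is reached 12 mm past flush, at 10.8 N. I let go slowly.

Run:
```python
from h import *
bot.servo_line(U(-.10,.124,.055),velocity=.05)
bot.servo_line(U(-.15,.124,.055),velocity=.1)
bot.servo_line(U(-.2,.124,.2),velocity=.2);bot.dwell(.5);st()
d=vision.read_camera("wrist");save("wr6",d["frame"]);np.save("wr6.npy",d,allow_pickle=True)
d=vision.read_camera("scene");save("s6",cv2.resize(d["frame"][120:300,185:435],None,fx=3.2,fy=3.2))
```

```text
52.22 [0.5055 0.0584 0.1998] F [ 0.1 -0.8  0.1] g -0.0
```

View pics/wr6.png

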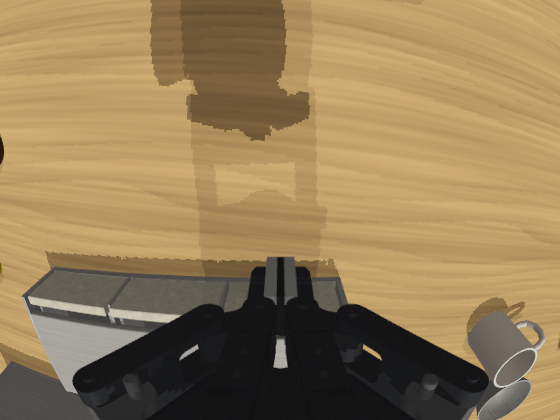

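View pics/s6.png

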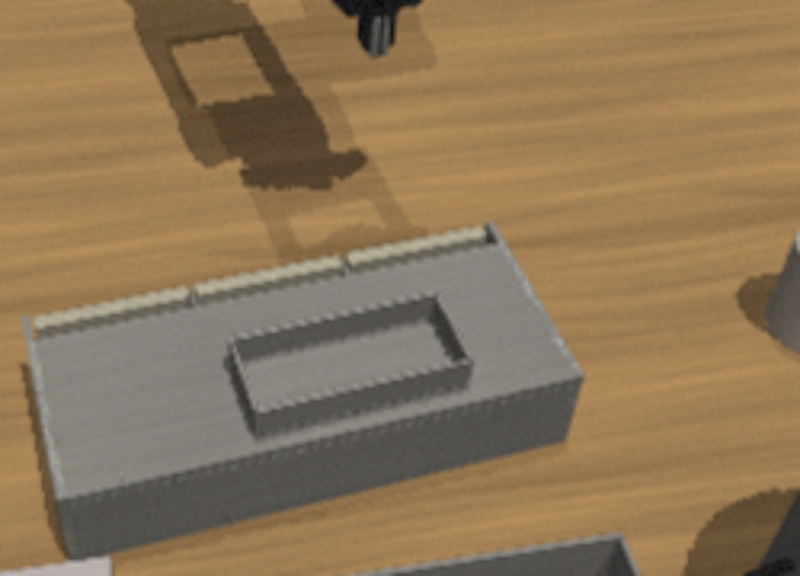

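The scene view shows all three fronts flush: the left one ends at (490,235), in line with the other two. The tray has not moved, and the gripper is clear of everything. I hand in.

Run:
```python
from h import *
hand_in();st()
```

```text
the job is handed in; nothing more can be done
the job is handed in; nothing more can be done
```

The knife sharpener is in the left drawer, the drawer is latched shut, and I handed the job in at about 52 s of the 72 s allowed. `hand_in` gives no verdict, so success is judged only from my own checks.

- **Finding the free drawer:** I pushed each front gently. The right and middle ones stiffened to about 11 N, so I backed off. The left one kept moving at a steady 5 N; I pushed it about 11 mm in and it sprang out.
- **Placing the sharpener:** I gripped it at its middle and lowered it until it touched the drawer floor, at the expected 19 mm. After letting go, the wrist picture put its head within about 1 mm of where a centred sharpener's head would be. The sharpener was on its base.
- **Shutting the drawer:** I pushed it to its inner stop, about 12 mm past flush, with at most about 11 N along the push and 14 N upward on the wrist. That is above the 2 to 7 N guide but far below the 40 N limit. After I let go, the scene picture showed all three fronts flush. I could not see the sharpener once the drawer was shut.
- **Other things:** The tray had not moved in that last picture and I touched none of the others, but I did not measure their positions again.

**Checks that disagreed:** the height triangulated for the sharpener's rounded tail was wrong (7 to 14 mm instead of 28), so I used the head edges (37 to 44 mm against 40). The unit's width measured 378 to 381 mm against the given 384 mm.

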